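# Load the carrier plate into the stamping press's slide table

### The job

Load the hot-stamping press: push the blue carrier plate flat along the steel slide table, through the narrow gap between the two guide blocks, until its nose is fully home against the stop bar behind them. Then push the latch with the red knob all the way round until it is fully shut behind the carrier. Do not lift or tip the carrier, and leave the foil roll, the hand stamp and the magnet where they stand.

Things in the scene. Friction and masses are not known exactly. Their poses are not given: they have to be found in the camera images.
- slide_table: The press's slide table: a flat fixed steel plate 480 mm (x) by 660 mm (y) whose top face is 30 mm above the work surface. Origin: under its centre, on the work surface. All the work is on its top.
- guides: Two steel guide blocks and a stop bar, fixed on the slide table. Origin: on the table top, middle of the gap's mouth; x = the way the carrier goes in (world +y within 17 degrees), y left, z up. Blocks: x 0 to 60 mm, |y| 37 to 62 mm, 26 mm high with screws: the gap is 74 mm wide, 60 mm deep, its mouth corners rounded at 10 mm radius.
- stop_face (a point): Middle of the dark stop bar's face, 95 mm along the guides' x from the gap's mouth, 6 mm above the table top: here the middle of the carrier's nose comes to rest. The bar is 100 mm long (y), 18 mm thick, 26 mm high with screws; fixed.
- carrier: Loose blue aluminium plate 110 (x) by 70 (y) by 12 mm, about 0.2 to 0.4 kg, a pale wood blank and brass clips on top (to 18 mm high, set in from all edges). Origin: centre of its underside; x to its nose, the end nearer the gap. Starts 155 to 195 mm before the mouth, up to 30 mm off the middle line, turned up to 20 degrees. Home: origin 40 mm past the mouth.
- carrier_nose (a point): Middle of the carrier's nose end face, 55 mm ahead of its origin, 6 mm above its underside.
- carrier_tail (a point): Middle of the carrier's tail end face, 55 mm behind its origin, 6 mm above its underside. With the carrier home the tail stands out 15 mm before the gap's mouth.
- latch (a joint): Swing latch angle a about its upright pivot: 0 = shut (end stop), grows as it opens; starts at 1.75 to 2.1. Its bar points from the pivot along (-sin a, cos a) in the guides' x, y: shut, it lies across the path (guides' +y), 3 mm behind the home carrier's tail; open, it points back from the gap. Stiff, stays where left, about 1 N at the knob.
- latch_pivot (a point): The latch's pivot axis, fixed beside the path 23 mm before the mouth and 55 mm to its right (x = -23, y = -55 mm of the guides), 12 mm above the table top. Its bolt head is 16 mm across and 18 mm high.
- latch_knob (a point): Centre of the latch's red knob, 45 mm from the pivot, 34 mm above the table top: an upright cylinder 16 mm in diameter, from 26 to 42 mm above the table top, on a 10 mm pin. The bar below is 64 mm long from the pivot, 10 mm wide, from 3 to 13 mm above the table top.
- foil_roll: Bystander: gold foil roll standing on end, 48 mm diameter, 61 mm high, left of the guides; origin at the centre of its underside.
- brass_stamp: Bystander: brass hand stamp with a dark wooden handle, foot 40 by 26 mm, 73 mm high, behind the stop bar; origin at the centre of its underside.
- magnet: Bystander: dark holding magnet with a yellow grip, 45 by 26 by 24 mm, right of the guides; origin at the centre of its underside.

How it is judged (in metres and radians):
On the way, in this order (a step that is already met when the one before it is completed fails the run):
1. the carrier is pushed through the gap and its nose is home against the stop bar (within 3 mm) (x of carrier in the frame of guides above 0.037 m and x of carrier_nose in the frame of guides above 0.092 m and horizontal distance between carrier_nose and stop_face below 0.005 m), for 0.2 s.
2. the latch is swung shut behind it (within 0.1 rad) (value of joint latch below 0.1 rad), for 0.2 s.
At the end, for the whole second after the job is handed in: the carrier lies flat and at rest between the guide blocks, its nose within 3 mm of the stop bar (and its middle within 5 mm of the stop's), nose forward, in line with the guides within 0.06 rad, and the latch is shut behind it to within 0.1 rad (x of carrier_nose in the frame of guides above 0.092 m and horizontal distance between carrier_nose and stop_face below 0.005 m and angle between the x axis of carrier and the x axis of guides, either way round below 0.06 rad and z of carrier in the frame of guides below 0.003 m and angle between carrier's own z axis and vertical below 0.05 rad and value of joint latch below 0.1 rad and linear speed of carrier below 0.01 m/s); the robot touches nothing.
It fails at once if the carrier is lifted more than 8 mm off the slide table or tipped more than 0.15 rad (z of carrier in the frame of guides above 0.008 m or angle between carrier's own z axis and vertical above 0.15 rad).
It fails at once if the foil roll, the hand stamp or the magnet is moved more than 15 mm or tipped over (distance of any of foil_roll, brass_stamp, magnet from where it was at the start of the episode above 0.015 m or angle between any of foil_roll, brass_stamp's own z axis and vertical above 0.3 rad).
It also fails if it takes over 72 s, if anything falls off the work surface, if the arm or the gripper's body presses on something with over 40 N, if the wrist force passes 120 N, or if a joint passes its speed limit or range.

### The arm

A 7-joint arm with a two-finger parallel gripper is mounted at the origin on the work surface. World frame = base frame: x ahead of the robot, y to its left, z up, the work surface at z = 0. Lengths are in mm, angles in rad, forces in N, time in s.
With the tool pointing down it reaches from about 400 to 900 mm from the base axis. Payload 5.5 kg.
Tool frame: the origin (TCP) lies midway between the tips of the shut fingers; the grasp point (between the pads) lies 19 mm behind it (grasp_offset is the z of the grasp point in the tool frame, in mm); z points along the fingers, x is the direction in which the jaws open and shut, and the axes are right-handed (so a half turn about z gives the same grasp; the last joint's range is limited). The gripper opens to 92 mm and grips with 3 to 60 N. Pads are 19 mm wide; open, the fingers measure 130 mm over their backs; the gripper's body (75 mm by 190 mm) begins 47 mm behind the grasp point.
Start: joints at [1.594, 0.501, -0.427, 1.55, 0.221, 1.138, -0.21], TCP at [154.414, -631.392, 226.729] pointing down, gripper open.
Joint ranges: [-2.88, 2.88], [-0.31, 2.03], [-1.54, 1.56], [0.2, 2.42], [-1.41, 4.55], [0.19, 2.02], [-2.57, 2.57]. Speed limits (rad/s): [2.57, 2.57, 3.14, 3.14, 3.14, 3.14, 3.14].

### API

Orientations are given as a unit quaternion [w, x, y, z].
In Python, from station import sense, get_image, finish_job, grasp_offset gives the robot as it stands. The module is installed in compiled form; this text tells all that it offers.
- The arm moves only by the tool carry_out, never from a script. Its arguments are lists of equal length, an entry for each row: "delta_rot": the turn, a rotation vector about the world's x, y, z in rad, a list of three; "travel": the shift along the world's x, y, z in m, a list of three; "jaw": the gripper's target within -1 to 1 (fully open at 1, half-way at 0, shut at -1). In form: {"delta_rot": [[wx, wy, wz], ...], "travel": [[tx, ty, tz], ...], "jaw": [jaw, ...]}. A call has 1 to 10 rows; each row shifts and turns the pose as measured when the row begins; what a row does not reach is not made up. A row lasts 1/10 s, in which the tool goes at most 50 mm and 8.59 degrees, less where a joint would pass 70% of its speed; a pose out of reach is approached as far as the arm can. A call is refused whole if a number of a shift passes 0.05 or a number of a turn 0.15, either way. A call with a gripper value outside its range is refused whole. The fingers move at their own pace and stop on an object; the grip force is fixed at half the most. Time passes only in rows, so rows that do not move let the fingers close. It gives the time, the measured TCP pose, the force and the opening at its end, in the units of the state.
- sense(): the state, without advancing time (a new reading comes with each control period).
- get_image(name): name is "side" or "top" or "wrist"; returns a dict with "color" (480x640x3 uint8, blue, green, red), "intrinsics" (3x3 intrinsics, pixels), "rvec" (rotation vector, rad) and "tvec" (3), from world to camera coordinates, as OpenCV has them. Camera axes: x right, y down, z forward; pixel columns grow to the right and rows downward; lengths in mm; the calibration is good to about 2 mm. A picture is of the moment at which its call begins. There is no depth.
- finish_job(): hands the job in, once; it reports no verdict.
The state is a dict: "time_s": time; "q": joint angles; "joint_vel": joint speeds; "joint_torque": joint torques, N m; "tool_pos": TCP position; "tcp_rot": TCP orientation; "ft_force": force on the tool from outside, world axes, zero at the start; "torque": the same for the moment, N m; "opening": opening from 0.0 (shut) to 1.0 (fully open).
Only numpy, scipy, OpenCV 4.12 (cv2) and the standard library are available. Lean on these libraries where they do the work, as an engineer would, in place of code of your own. Each camera call takes 0.05 s, during which the arm holds its last target. There are 200 camera calls.

## Working session

There is one attempt and no reset: what is moved stays moved. The work goes in short steps, Python scripts to look and compute and a tool call to move; the robot and the scene stay as the last step left them, time stands still between calls to the robot, and variables do not carry over. Pictures are saved under pics/ and viewed, about 8 in all and at most 12, crops included, and the job is handed in when it is done.

Besides the shell and the picture viewer there is one more tool, called as name(argument=value, ...) on one line, values as JSON. carry_out: Moves the arm, as the interface text tells. Its arguments: {"type":"object","properties":{"delta_rot":{"type":"array","items":{"type":"array","items":{"type":"number"}}},"travel":{"type":"array","items":{"type":"array","items":{"type":"number"}}},"jaw":{"type":"array","items":{"type":"number"}}},"required":["delta_rot","travel","jaw"]}

```bash
mkdir -p pics; cat > h.py <<'E'
import cv2, numpy as np
from station import sense, get_image, finish_job, grasp_offset
def snap(n,f=None):
    d=get_image(n)
    if f: cv2.imwrite('pics/'+f,d['color'])
    return d
def ray(d,px,z):
    K=np.array(d['intrinsics'],float);R=cv2.Rodrigues(np.array(d['rvec'],float))[0];t=np.array(d['tvec'],float).ravel()
    c=-R.T@t; v=(R.T@np.linalg.inv(K)@np.c_[np.atleast_2d(px),np.ones(len(np.atleast_2d(px)))].T).T
    return c+v*((z-c[2])/v[:,2])[:,None]
def proj(d,P):
    return cv2.projectPoints(np.array(P,float).reshape(-1,3),np.array(d['rvec'],float),np.array(d['tvec'],float),np.array(d['intrinsics'],float),None)[0].reshape(-1,2)
E
python3 - <<'E'
from h import *
s=sense();print(s,grasp_offset)
for n in('top','side'):
    d=snap(n,n+'0.png');R=cv2.Rodrigues(np.array(d['rvec'],float))[0];print(n,-R.T@np.array(d['tvec']).ravel(),d['intrinsics'])
E
```

```text
{'time_s': 0.0, 'q': array([ 1.59421675,  0.50183541, -0.42678988,  1.55144248,  0.22076504,
        1.13825299, -0.21029928]), 'joint_vel': array([-0.00041814,  0.0007964 ,  0.00066143, -0.00164245,  0.00022283,
        0.00124393,  0.00149146]), 'joint_torque': array([-2.22554045e-04, -5.66591442e+01, -5.81616104e+00, -2.79111332e+01,
       -6.85693114e-02,  3.05943622e-02,  2.08985880e-04]), 'tool_pos': array([ 154.17568569, -630.74753021,  225.68913254]), 'tcp_rot': array([-6.23950364e-04,  7.86614435e-01, -6.17443792e-01, -7.10727394e-04]), 'ft_force': array([ 0.10081724, -1.07247655, -0.23695285]), 'torque': array([ 0.00532392,  0.01030706, -0.00969878]), 'opening': 1.0025006996932837} -18.8
top [416.88982058  62.93549492 873.06025654] [[544.67231167   0.         323.82423764]
 [  0.         544.67231167 234.2864025 ]
 [  0.           0.           1.        ]]
side [519.28782978 481.99089349 616.98198279] [[434.8359553    0.         318.25359375]
 [  0.         434.8359553  231.36471922]
 [  0.           0.           1.        ]]
```

View pics/top0.png

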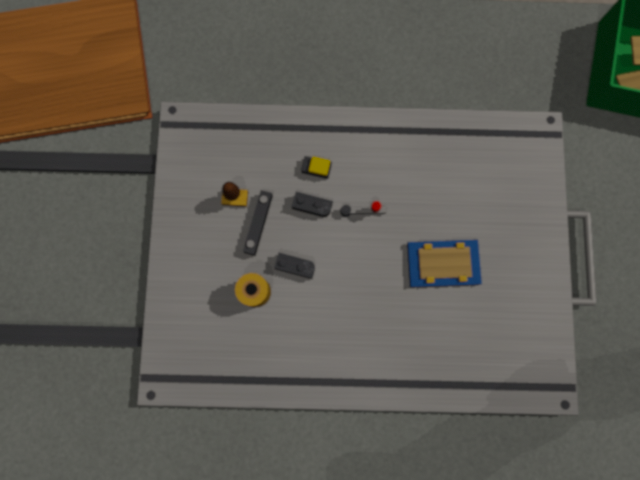

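View pics/side0.png

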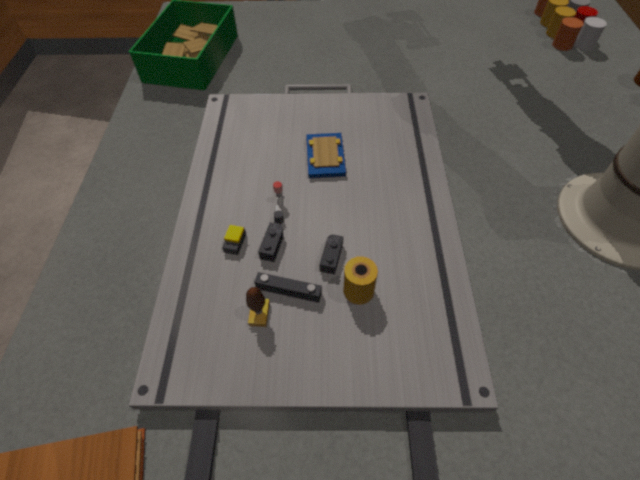

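```bash
cat > m.py <<'E'
from h import *
def comps(m,amin=60):
    m=cv2.morphologyEx(m.astype(np.uint8)*255,cv2.MORPH_OPEN,np.ones((2,2)))
    return [c for c in cv2.findContours(m,cv2.RETR_EXTERNAL,cv2.CHAIN_APPROX_NONE)[0] if cv2.contourArea(c)>amin]
def blue(d,z=42):
    hsv=cv2.cvtColor(d['color'],cv2.COLOR_BGR2HSV)
    m=(hsv[...,0]>98)&(hsv[...,0]<128)&(hsv[...,1]>140)
    m=cv2.morphologyEx(m.astype(np.uint8)*255,cv2.MORPH_OPEN,np.ones((3,3)))
    c=max(cv2.findContours(m,cv2.RETR_EXTERNAL,cv2.CHAIN_APPROX_NONE)[0],key=cv2.contourArea)
    P=ray(d,c.reshape(-1,2),z)[:,:2].astype(np.float32)
    return cv2.minAreaRect(P),c
def red(d,z=72):
    hsv=cv2.cvtColor(d['color'],cv2.COLOR_BGR2HSV)
    m=((hsv[...,0]<6)|(hsv[...,0]>174))&(hsv[...,1]>170)&(hsv[...,2]>80)
    cs=comps(m,15); return [(ray(d,cv2.minEnclosingCircle(c)[0],z)[0].round(1),cv2.contourArea(c)) for c in cs]
E
python3 - <<'E'
from m import *
for n in('top','side'):
    d=snap(n); print(n,'blue',blue(d)[0],'red',red(d))
    g=d['color'].max(2)
    for c in comps(g<75,50):
        r=cv2.minAreaRect(c)
        x,y=r[0]
        if 150<x<560 and 110<y<390:
            P=ray(d,c.reshape(-1,2),53)[:,:2].astype(np.float32); R=cv2.minAreaRect(P)
            print(np.round(r[0]),np.round(R[0],1),np.round(R[1],1),round(R[2],1))
c=cv2.imread('pics/top0.png')[140:320,210:500]; cv2.imwrite('pics/c1.png',cv2.resize(c,None,fx=2.7,fy=2.7,interpolation=cv2.INTER_CUBIC))
E
```

```text
top blue ((519.6240844726562, -85.02407836914062), (66.6163330078125, 23.04330062866211), 3.5465753078460693) red [(array([601.3, -21.1,  72. ]), 51.5)]
[228. 304.] [452.1 198.7] [48.8 40.8] 37.9
[252. 290.] [473.5 163.8] [15.  15.1] 1.3
[291. 267.] [508.9 107. ] [72.6 34.4] 79.4
[407. 267.] [513.7 -69.7] [64.2  9.3] 4.1
[358. 215.] [592.8   6.1] [70.2 22.1] 82.1
[213. 206.] [601.7 228.9] [19.6 51.9] 16.0
[308. 207.] [602.5  82.7] [69.9 36.8] 76.0
[255. 225.] [573.  163.5] [ 30.2 108.5] 76.0
[231. 192.] [623.9 203.6] [28.3 26.4] 51.5
[312. 174.] [655.9  79.5] [48.3 33.8] 46.9
[284. 255.] [525.6 125.1] [451.7 882.5] 0.0
side blue ((520.3386840820312, -82.61844635009766), (64.91500854492188, 29.339635848999023), 2.0437912940979004) red [(array([-112.7, -577.1,   72. ]), 126.0)]
[168. 367.] [730.5 283.9] [97.8  9.9] 89.7
[359. 294.] [472.7 177.8] [40.4 43.4] 82.9
[284. 299.] [582.3 186.2] [ 63.5 108.3] 77.2
[362. 270.] [467.1 138.7] [16.  15.1] 87.6
[332. 260.] [512.5 118.1] [85.3 30.8] 82.9
[236. 243.] [665.3  87.3] [47.8 30.6] 77.7
[275. 238.] [602.4  75.9] [99.1 31.2] 77.4
[328. 177.] [517.7 -55.4] [64.6 12.7] 3.7
[213. 160.] [ 729.7 -118.8] [336.5   7.9] 90.0
[440. 250.] [345.6  21.3] [625.8  10.2] 89.9
```

View pics/c1.png

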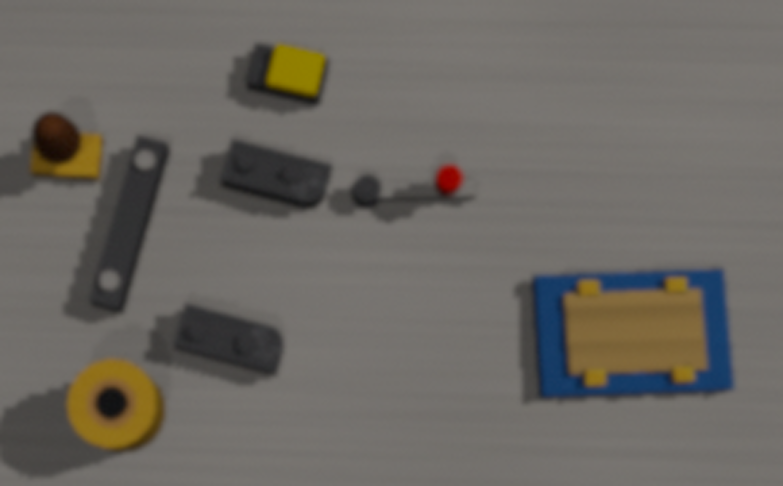

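```bash
cat >> m.py <<'E'
def carrier(d):
    hsv=cv2.cvtColor(d['color'],cv2.COLOR_BGR2HSV)
    m=(hsv[...,0]>98)&(hsv[...,0]<128)&(hsv[...,1]>140)&(hsv[...,2]>40)
    m=cv2.morphologyEx(m.astype(np.uint8)*255,cv2.MORPH_OPEN,np.ones((2,2)))
    c=cv2.findNonZero(m); P=ray(d,c.reshape(-1,2),42)[:,:2].astype(np.float32)
    return cv2.minAreaRect(cv2.convexHull(P))
E
python3 - <<'E'
from m import *
d=snap('top')
print('carrier',carrier(d), 'side',carrier(snap('side')))
f=lambda u,v,z:ray(d,[210+(u+.5)/2.7-.5,140+(v+.5)/2.7-.5],z)[0,:2]
pts=[((145,158),55,None),((109,280),55,None),((152,143),54,None),((108,305),54,None),((366,190),48,(-23,-55)),((448,180),72,None)]
for p,z,_ in pts: print(p,f(*p,z).round(1))
# bar mid (104,0), blocks centre of top faces
A=[];B=[]
mid=(f(145,158,55)+f(109,280,55))/2
obs=[(mid,(104,0)),(f(366,190,48),(-23,-55)),(f(276,173,54),(30,-49.5)),(f(228,338,54),(30,49.5))]
W=np.array([o[0] for o in obs]);G=np.array([o[1] for o in obs],float)
a=W-W.mean(0);b=G-G.mean(0)
th=np.arctan2((b[:,0]*a[:,1]-b[:,1]*a[:,0]).sum(),(a*b).sum())
R=np.array([[np.cos(th),-np.sin(th)],[np.sin(th),np.cos(th)]]);o=W.mean(0)-R@G.mean(0)
print('th',np.degrees(th),'o',o);print((W-(G@R.T+o)).round(1))
w=lambda x,y,z:list(R@np.array([x,y])+o)+[30+z]
im=cv2.resize(d['color'][140:320,210:500],None,fx=2.7,fy=2.7,interpolation=cv2.INTER_CUBIC)
def dr(ps,z,col):
    q=((proj(d,[w(*p,z) for p in ps])-[210,140]+.5)*2.7-.5).astype(int); cv2.polylines(im,[q],True,col,1)
for s in(1,-1):
    for z,col in((0,(0,255,0)),(24,(0,255,255))): dr([(0,37*s),(60,37*s),(60,62*s),(0,62*s)],z,col)
for z,col in((0,(0,255,0)),(24,(0,255,255))): dr([(95,50),(113,50),(113,-50),(95,-50)],z,col)
cv2.imwrite('pics/ov.png',im)
E
```

```text
carrier ((520.9263916015625, -128.87094116210938), (67.5750503540039, 107.7071304321289), 3.4431049823760986) side ((521.0638427734375, -121.95510864257812), (65.50432586669922, 113.56075286865234), 3.43743896484375)
(145, 158) [614.7 152.4]
(109, 280) [543.8 169.7]
(152, 143) [623.9 148.9]
(108, 305) [529.7 169.7]
(366, 190) [600.7  25.6]
(448, 180) [602.2 -19. ]
th 75.64646307767237 o [553.11550553  60.72850912]
[[ 0.4 -0.5]
 [ 0.   0.8]
 [-0.5 -0.1]
 [ 0.1 -0.3]]
```

View pics/ov.png

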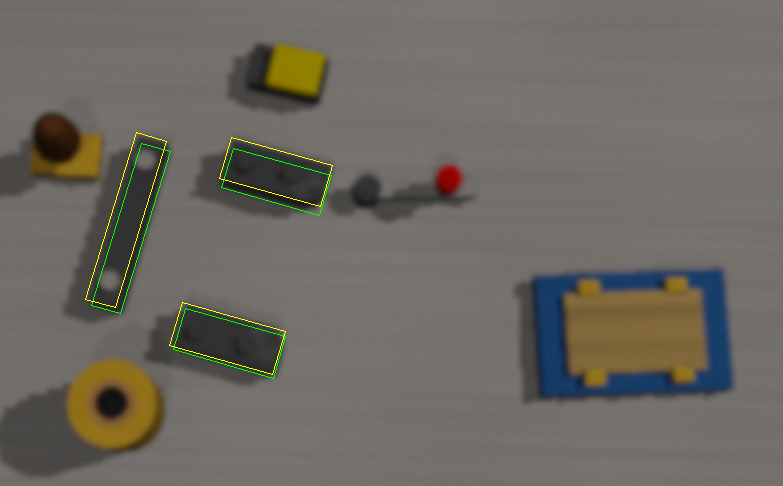

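carry_out(delta_rot=[[0,0,0.14],[0,0,0.14],[0,0,0.14],[0,0,0.14],[0,0,0.14],[0,0,0.14],[0,0,0.14],[0,0,0.14],[0,0,0.14],[0,0,0.13]], travel=[[0.031,0.033,-0.005],[0.031,0.033,-0.005],[0.031,0.033,-0.005],[0.031,0.033,-0.005],[0.031,0.033,-0.005],[0.031,0.033,-0.005],[0.031,0.033,-0.005],[0.031,0.033,-0.005],[0.031,0.033,-0.005],[0.031,0.033,-0.005]], jaw=[-0.35,-0.35,-0.35,-0.35,-0.35,-0.35,-0.35,-0.35,-0.35,-0.35])

```text
time_s: 1.3
tool_pos: [464.6, -296.3, 176.3]
tcp_rot: [0.004, 0.999, 0.047, 0.003]
ft_force: [1.0, -0.3, -0.2]
opening: 0.325
```

```bash
cat >> m.py <<'E'
from scipy.spatial.transform import Rotation as Ro
TH=np.radians(76.0);O=np.array([553.1,60.7]);RG=np.array([[np.cos(TH),-np.sin(TH)],[np.sin(TH),np.cos(TH)]])
def tog(p): return RG.T@(np.array(p)[:2]-O)
def st():
    s=sense();w,x,y,z=s['tcp_rot'];X=Ro.from_quat([x,y,z,w]).as_matrix()
    print('t',round(s['time_s'],2),'tcp',s['tool_pos'].round(1),'g',tog(s['tool_pos']).round(1),'xyaw',np.degrees(np.arctan2(X[1,0],X[0,0])).round(1),'z',X[:,2].round(3),'F',s['ft_force'].round(1),'op',round(s['opening'],2),'q',s['q'].round(2))
E
python3 -c "
from m import *
st()"
```

```text
t 1.3 tcp [ 464.6 -296.3  176.3] g [-367.8   -0.5] xyaw 5.4 z [ 0.006 -0.008 -1.   ] F [ 1.  -0.3 -0.2] op 0.33 q [ 1.18  0.47 -0.84  1.85  0.42  1.    0.25]
```

carry_out(delta_rot=[[0,0,-0.035],[0,0,0],[0,0,0],[0,0,0],[0,0,0],[0,0,0],[0,0,0]], travel=[[0.03,0.038,0],[0.03,0.038,0],[0,0,-0.04],[0,0,-0.04],[0,0,-0.035],[0,0,-0.015],[0,0,-0.006]], jaw=[-0.35,-0.35,-0.35,-0.35,-0.35,-0.35,-0.35])

```text
time_s: 2.0
tool_pos: [535.4, -207.6, 39.4]
tcp_rot: [0.004, 0.999, 0.038, 0.009]
ft_force: [0.1, 0.3, 1.4]
opening: 0.326
```

```bash
python3 -c "
from m import *
st()
d=snap('side');cv2.imwrite('pics/s1.png',cv2.resize(d['color'][60:330,200:420],None,fx=2.2,fy=2.2,interpolation=2));print(carrier(d))"
```

```text
t 2.0 tcp [ 535.4 -207.6   39.4] g [-264.6  -47.7] xyaw 4.3 z [ 0.018 -0.007 -1.   ] F [0.1 0.3 1.4] op 0.33 q [ 0.86  0.69 -0.7   1.88  0.62  0.78 -0.11]
((520.4598388671875, -122.21186828613281), (66.27828979492188, 113.19461059570312), 1.3182477951049805)
```

View pics/s1.png

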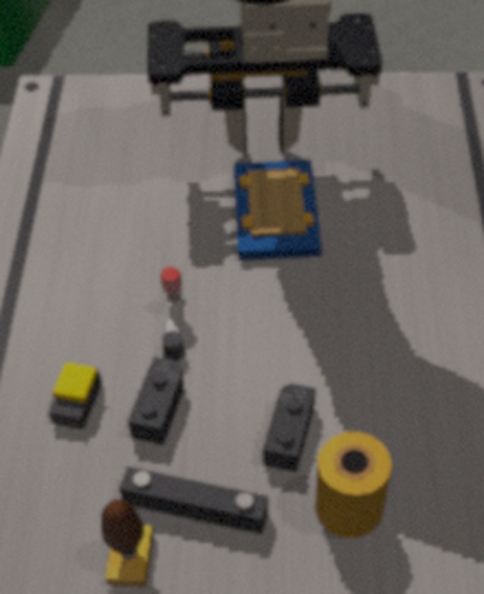

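carry_out(delta_rot=[[0.007,0.018,-0.015],[0,0,0],[0,0,0]], travel=[[-0.011,-0.002,-0.003],[0,0,-0.002],[0,0,0]], jaw=[-0.35,-0.35,-0.35])

```text
time_s: 2.35
tool_pos: [524.9, -211.7, 36.9]
tcp_rot: [0.001, 1.0, 0.028, 0.001]
ft_force: [0.2, -0.4, 0.8]
opening: 0.325
```

```bash
python3 -c "
from m import *
st()"
```

```text
t 2.35 tcp [ 524.9 -211.7   36.9] g [-271.1  -38.5] xyaw 3.3 z [ 0.001 -0.002 -1.   ] F [ 0.2 -0.4  0.8] op 0.33 q [ 0.87  0.69 -0.7   1.88  0.62  0.79 -0.11]
```

carry_out(delta_rot=[[0,0,0],[0,0,0],[0,0,0],[0,0,0]], travel=[[0,0.006,-0.002],[-0.0005,0.006,0],[-0.0005,0.006,0],[0,0.004,0]], jaw=[-0.35,-0.35,-0.35,-0.35])

```text
time_s: 2.75
tool_pos: [525.2, -190.1, 37.2]
tcp_rot: [0.002, 1.0, 0.027, 0.002]
ft_force: [-0.2, -0.9, -0.8]
opening: 0.325
```

```bash
python3 -c "
from m import *
st()
print(carrier(snap('side')),carrier(snap('top','t2.png')))
# ideal tcp path
c=O+RG@[-189.9,-14.3];h=TH+np.radians(17.4)
for i in range(14):
    print(i,(c-64.5*np.array([np.cos(h),np.sin(h)])).round(1),np.degrees(h).round(1),c.round(1))
    for k in range(10):
        c=c+1.0*np.array([np.cos(h),np.sin(h)]); h=max(TH,h-1/312)
"
```

```text
t 2.75 tcp [ 525.2 -190.1   37.2] g [-250.1  -33.6] xyaw 3.1 z [ 0.005 -0.004 -1.   ] F [-0.2 -0.9 -0.8] op 0.33 q [ 0.84  0.68 -0.7   1.91  0.62  0.78 -0.16]
((521.5552978515625, -117.43559265136719), (65.98291778564453, 114.74932861328125), 2.5121400356292725) ((521.8701171875, -122.80441284179688), (67.48210906982422, 108.39095306396484), 3.1727938652038574)
0 [ 524.9 -191.4] 93.4 [ 521. -127.]
1 [ 522.3 -181.5] 91.6 [ 520.6 -117. ]
2 [ 520.1 -171.5] 89.7 [ 520.5 -107. ]
3 [ 518.3 -161.5] 87.9 [520.6 -97. ]
4 [ 516.7 -151.4] 86.1 [521.2 -87. ]
5 [ 515.5 -141.3] 84.2 [522.  -77.1]
6 [ 514.6 -131.1] 82.4 [523.1 -67.1]
7 [ 514.  -120.9] 80.5 [524.6 -57.3]
8 [ 513.8 -110.7] 78.7 [526.4 -47.4]
9 [ 513.8 -100.5] 76.9 [528.5 -37.6]
10 [515.3 -90.5] 76.0 [530.9 -27.9]
11 [517.7 -80.8] 76.0 [533.3 -18.2]
12 [520.1 -71.1] 76.0 [535.7  -8.5]
13 [522.5 -61.4] 76.0 [538.1   1.2]
```

carry_out(delta_rot=[[0,0,-0.016],[0,0,-0.016],[0,0,-0.016],[0,0,-0.016],[0,0,-0.016],[0,0,-0.016],[0,0,-0.016],[0,0,-0.016],[0,0,-0.016],[0,0,-0.016]], travel=[[-0.0013,0.005,-0.001],[-0.0013,0.005,0],[-0.0011,0.005,0],[-0.0011,0.005,0],[-0.0009,0.005,0],[-0.0009,0.005,0],[-0.0008,0.005,0],[-0.0008,0.005,0],[-0.0006,0.005,0],[-0.0006,0.005,0]], jaw=[-0.35,-0.35,-0.35,-0.35,-0.35,-0.35,-0.35,-0.35,-0.35,-0.35])

```text
time_s: 3.85
tool_pos: [515.2, -137.4, 36.3]
tcp_rot: [0.003, 0.998, -0.06, 0.002]
ft_force: [0.1, -1.5, 0.4]
opening: 0.324
```

```bash
cat >> m.py <<'E'
def look():
    st()
    for n in('side','top'):
        r=carrier(snap(n)); 
        print(n,np.round(r[0],1),np.round(r[1],1),'ang',round(r[2],1),'g',tog(r[0]).round(1))
E
python3 -c "
from m import *
look()"
```

```text
t 3.85 tcp [ 515.2 -137.4   36.3] g [-201.4  -11.1] xyaw -6.9 z [ 0.004 -0.007 -1.   ] F [ 0.1 -1.5  0.4] op 0.32 q [ 0.73  0.63 -0.66  1.97  0.59  0.73 -0.41]
side [523.5 -65.6] [113.7  67.5] ang 82.5 g [-129.7   -1.8]
top [523.3 -68.4] [103.4  67.5] ang 82.8 g [-132.5   -2.3]
```

carry_out(delta_rot=[[0,0,-0.016],[0,0,-0.016],[0,0,-0.016],[0,0,-0.016],[0,0,-0.016],[0,0,-0.016],[0,0,-0.016],[0,0,-0.006]], travel=[[-0.0004,0.005,0],[-0.0004,0.005,0],[-0.0003,0.005,0],[-0.0002,0.005,0],[-0.0001,0.005,0],[0,0.005,0],[0,0.005,0],[0.001,0.004,0]], jaw=[-0.35,-0.35,-0.35,-0.35,-0.35,-0.35,-0.35,-0.35])

```text
time_s: 4.75
tool_pos: [514.1, -95.4, 36.2]
tcp_rot: [0.004, 0.992, -0.124, 0.002]
ft_force: [-0.0, -2.6, 0.8]
opening: 0.326
```

```bash
python3 -c "
from m import *
look()
d=snap('top');cv2.imwrite('pics/t3.png',cv2.resize(d['color'][140:320,210:500],None,fx=2.7,fy=2.7,interpolation=2))"
```

```text
t 4.75 tcp [514.1 -95.4  36.2] g [-160.9    0. ] xyaw -14.2 z [ 0.002 -0.008 -1.   ] F [-0.  -2.6  0.8] op 0.33 q [ 0.64  0.61 -0.63  1.99  0.56  0.71 -0.6 ]
side [530.7 -25.7] [112.3  67.9] ang 75.7 g [-89.2   0.9]
top [531.7 -26.1] [97.3 68.1] ang 75.8 g [-89.4  -0.2]
```

View pics/t3.png

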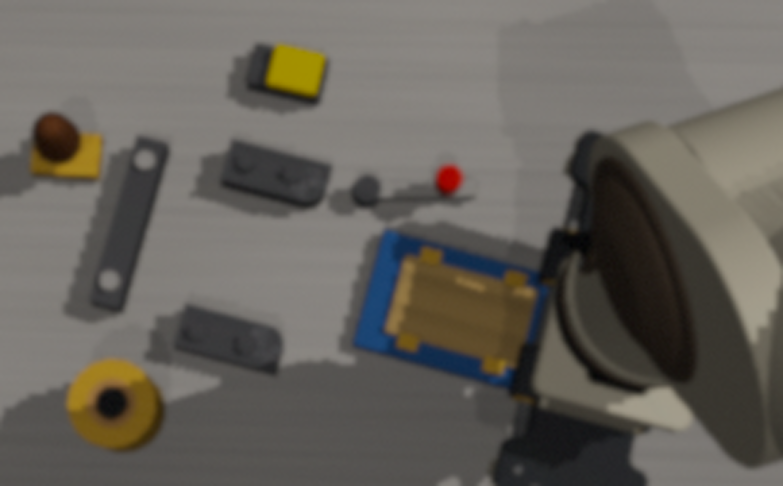

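carry_out(delta_rot=[[0,0,0],[0,0,0],[0,0,0],[0,0,0],[0,0,0],[0,0,0],[0,0,0]], travel=[[0.0012,0.0049,0],[0.0012,0.0049,0],[0.0012,0.0049,0],[0.0012,0.0049,0],[0.0012,0.0049,0],[0.0012,0.0049,0],[0.0012,0.0049,0]], jaw=[-0.35,-0.35,-0.35,-0.35,-0.35,-0.35,-0.35])

```text
time_s: 5.6
tool_pos: [523.3, -59.9, 36.1]
tcp_rot: [0.004, 0.992, -0.124, 0.002]
ft_force: [-0.1, -1.5, 0.3]
opening: 0.327
```

```bash
python3 -c "
from m import *
look()
"
```

```text
t 5.6 tcp [523.3 -59.9  36.1] g [-124.2   -0.2] xyaw -14.2 z [ 0.002 -0.008 -1.   ] F [-0.1 -1.5  0.3] op 0.33 q [ 0.56  0.62 -0.63  1.98  0.56  0.72 -0.67]
side [539.7   9.3] [112.6  68.6] ang 75.3 g [-53.1   0.6]
top [541.8  14.3] [87.7 68.2] ang 75.7 g [-47.8  -0.2]
```

carry_out(delta_rot=[[0,0,0],[0,0,0],[0,0,0],[0,0,0],[0,0,0],[0,0,0],[0,0,0],[0,0,0]], travel=[[0.0012,0.0049,0],[0.0012,0.0049,0],[0.0012,0.0049,0],[0.0012,0.0049,0],[0.0012,0.0049,0],[0.0012,0.0049,0],[0.0012,0.0049,0],[0.0012,0.0049,0]], jaw=[-0.35,-0.35,-0.35,-0.35,-0.35,-0.35,-0.35,-0.35])

```text
time_s: 6.5
tool_pos: [533.4, -17.7, 36.0]
tcp_rot: [0.004, 0.992, -0.124, 0.001]
ft_force: [-0.5, -0.9, 0.2]
opening: 0.328
```

```bash
python3 -c "
from m import *
look()
"
```

```text
t 6.5 tcp [533.4 -17.7  36. ] g [-80.8   0.2] xyaw -14.2 z [ 0.002 -0.008 -1.   ] F [-0.5 -0.9  0.2] op 0.33 q [ 0.48  0.63 -0.63  1.97  0.56  0.73 -0.75]
side [550.2  51.2] [111.7  71. ] ang 75.1 g [-9.9  0.6]
top [553.9  59.5] [82.1 71.1] ang 76.9 g [-0.9 -1. ]
```

carry_out(delta_rot=[[0,0,0],[0,0,0],[0,0,0],[0,0,0],[0,0,0],[0,0,0],[0,0,0],[0,0,0]], travel=[[0.0012,0.0049,0],[0.0012,0.0049,0],[0.0012,0.0049,0],[0.0012,0.0049,0],[0.0012,0.0049,0],[0.0012,0.0049,0],[0.0012,0.0049,0],[0.0012,0.0049,0]], jaw=[-0.35,-0.35,-0.35,-0.35,-0.35,-0.35,-0.35,-0.35])

```text
time_s: 7.4
tool_pos: [543.6, 24.4, 36.0]
tcp_rot: [0.004, 0.992, -0.124, 0.001]
ft_force: [-0.2, -1.0, 0.7]
opening: 0.328
```

```bash
python3 -c "
from m import *
look()
"
```

```text
t 7.4 tcp [543.6  24.4  36. ] g [-37.5   0.4] xyaw -14.2 z [ 0.001 -0.008 -1.   ] F [-0.2 -1.   0.7] op 0.33 q [ 0.4   0.64 -0.63  1.94  0.56  0.74 -0.82]
side [560.8  92.1] [110.5  70.8] ang 75.7 g [32.4  0.1]
top [564.4 104.6] [74.5 70.9] ang 76.0 g [45.3 -0.4]
```

carry_out(delta_rot=[[0,0,0],[0,0,0],[0,0,0],[0,0,0]], travel=[[0.0006,0.0024,0],[0.0006,0.0024,0],[0.0005,0.0019,0],[0.0005,0.0019,0]], jaw=[-0.35,-0.35,-0.35,-0.35])

```text
time_s: 7.9
tool_pos: [545.8, 33.6, 35.9]
tcp_rot: [0.004, 0.992, -0.124, 0.001]
ft_force: [-0.5, -1.4, 1.8]
opening: 0.324
```

```bash
python3 -c "
from m import *
look()
"
```

```text
t 7.9 tcp [545.8  33.6  35.9] g [-28.    0.5] xyaw -14.2 z [ 0.001 -0.009 -1.   ] F [-0.5 -1.4  1.8] op 0.32 q [ 0.38  0.65 -0.63  1.93  0.57  0.75 -0.83]
side [561.9  97.9] [101.8  70.5] ang 76.1 g [38.3  0.5]
top [566. 115.] [73.8 68.2] ang 75.3 g [55.8  0.6]
```

carry_out(delta_rot=[[0,0,0],[0,0,0],[0,0,0]], travel=[[0.0004,0.0015,0],[0.0004,0.0015,0],[0.0003,0.001,0]], jaw=[-0.35,-0.35,-0.35])

```text
time_s: 8.3
tool_pos: [546.0, 34.3, 35.9]
tcp_rot: [0.007, 0.992, -0.124, 0.0]
ft_force: [-1.5, -3.7, 3.1]
opening: 0.323
```

```bash
python3 -c "
from m import *
look()
d=snap('side');cv2.imwrite('pics/s4.png',cv2.resize(d['color'][150:340,210:400],None,fx=3,fy=3,interpolation=2))
"
```

```text
t 8.3 tcp [546.   34.3  35.9] g [-27.3   0.5] xyaw -14.3 z [-0.001 -0.013 -1.   ] F [-1.5 -3.7  3.1] op 0.32 q [ 0.37  0.65 -0.63  1.93  0.57  0.75 -0.84]
side [562.3  97.9] [101.8  70.4] ang 75.5 g [38.3  0.1]
top [566.2 115.9] [71.5 69.4] ang 76.3 g [56.7  0.7]
```

View pics/s4.png

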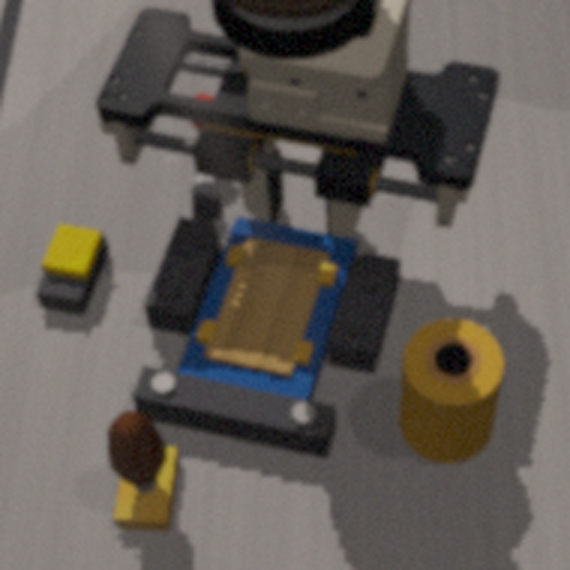

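carry_out(delta_rot=[[0,0,0],[0,0,0],[0,0,0],[0,0,0]], travel=[[0.001,0.004,0],[0.0015,0.006,0],[0.0015,0.006,0],[0,0,0]], jaw=[-0.35,-0.35,-0.35,-0.35])

```text
time_s: 8.85
tool_pos: [545.9, 33.4, 35.9]
tcp_rot: [0.019, 0.991, -0.129, -0.004]
ft_force: [-0.5, 0.9, -0.5]
opening: 0.319
```

```bash
python3 -c "
from m import *
look()
"
```

```text
t 8.85 tcp [545.9  33.4  35.9] g [-28.3   0.3] xyaw -14.9 z [-0.013 -0.037 -0.999] F [-0.5  0.9 -0.5] op 0.32 q [ 0.35  0.65 -0.62  1.92  0.57  0.78 -0.87]
side [562.5  97.9] [101.7  70.8] ang 75.3 g [38.3 -0.2]
top [566.5 116.5] [70.9 69. ] ang 75.5 g [57.4  0.5]
```

carry_out(delta_rot=[[0,0,0],[0.02,-0.007,0],[0.017,-0.006,0.01],[0,0,0],[0,0,0],[0,0,0]], travel=[[-0.0024,-0.0097,0],[-0.0024,-0.0097,0],[-0.005,-0.02,0],[-0.005,-0.02,0.02],[0,0,0.05],[0,0,0.03]], jaw=[-0.35,-0.35,-0.35,-0.6,-1,-1])

```text
time_s: 9.55
tool_pos: [527.9, -20.2, 133.5]
tcp_rot: [-0.008, 0.993, -0.12, -0.002]
ft_force: [0.8, 0.1, 1.8]
opening: 0.11
```

```bash
python3 -c "
from m import *
look()
d=snap('side');print(red(d))
print('knob g',tog([601.8,-20]))
cv2.imwrite('pics/s5.png',cv2.resize(d['color'][150:340,210:400],None,fx=3,fy=3,interpolation=2))
"
```

```text
t 9.55 tcp [527.9 -20.2 133.5] g [-84.6   4.9] xyaw -13.8 z [-0.003  0.017 -1.   ] F [0.8 0.1 1.8] op 0.11 q [ 0.61  0.48 -0.77  1.93  0.4   0.9  -0.6 ]
side [561.9  98.2] [101.   70.2] ang 76.1 g [38.5  0.5]
top [562.7  97.8] [108.2  71.4] ang 76.2 g [38.3 -0.3]
[(array([-113.5, -579.5,   72. ]), 129.5)]
knob g [-66.52126879 -66.77649884]
```

View pics/s5.png

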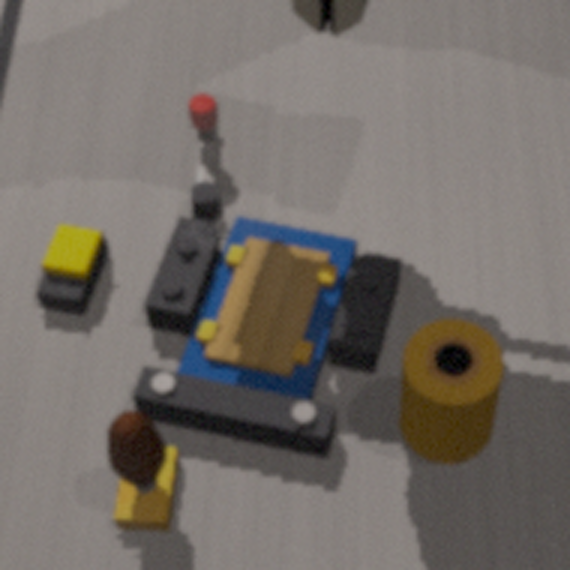

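carry_out(delta_rot=[[-0.017,-0.003,0],[0,0,0],[0,0,0],[0,0,0],[0,0,0],[0,0,0]], travel=[[0.038,-0.003,0],[0.038,-0.003,0],[0.035,-0.003,0],[0,0,-0.03],[0,0,-0.03],[0,0,-0.01]], jaw=[-1,-1,-1,-1,-1,-1])

```text
time_s: 10.3
tool_pos: [640.8, -27.0, 54.3]
tcp_rot: [-0.0, 0.993, -0.118, -0.0]
ft_force: [-0.4, -0.9, -0.2]
opening: 0.004
```

```bash
python3 -c "
from m import *
look()
"
```

```text
t 10.3 tcp [640.8 -27.   54.3] g [ -63.8 -106.3] xyaw -13.5 z [-0.001  0.001 -1.   ] F [-0.4 -0.9 -0.2] op 0.0 q [ 0.45  0.75 -0.65  1.68  0.55  0.9  -0.65]
side [562.4  98.3] [101.7  70.8] ang 76.4 g [38.7  0.1]
top [562.6  97.7] [109.4  71.1] ang 76.2 g [38.2 -0.3]
```

carry_out(delta_rot=[[0,0,0],[0,0,0],[0,0,0],[0,0,0],[0,0,0],[0,0,0],[0,0,0],[0,0,0]], travel=[[-0.005,-0.001,0.005],[-0.005,-0.001,0],[-0.005,0.0012,0],[-0.005,0.0012,0],[-0.005,0.0012,0],[-0.005,0.0012,0],[-0.005,0.0012,0],[-0.005,0.0012,0]], jaw=[-1,-1,-1,-1,-1,-1,-1,-1])

```text
time_s: 11.2
tool_pos: [601.5, -22.0, 67.7]
tcp_rot: [0.0, 0.993, -0.118, 0.005]
ft_force: [1.0, -1.1, 0.4]
opening: 0.006
```

```bash
python3 -c "
from m import *
look()
d=snap('side')
hsv=cv2.cvtColor(d['color'],cv2.COLOR_BGR2HSV)
m=((hsv[...,0]<6)|(hsv[...,0]>174))&(hsv[...,1]>150)&(hsv[...,2]>60);m[:100]=0;m[:,:150]=0;m[:,500:]=0
p=np.argwhere(m)[:,::-1];print(len(p),p.mean(0),tog(ray(d,p.mean(0),64)[0]))
"
```

```text
t 11.2 tcp [601.5 -22.   67.7] g [-68.5 -67. ] xyaw -13.5 z [ 0.01  -0.001 -1.   ] F [ 1.  -1.1  0.4] op 0.01 q [ 0.48  0.67 -0.67  1.79  0.54  0.85 -0.67]
side [562.7  98. ] [101.9  70.7] ang 75.1 g [38.5 -0.3]
top [562.8  97.9] [108.6  71. ] ang 75.9 g [38.4 -0.4]
43 [288.60465116 188.1627907 ] [-69.31081635 -50.51361453]
```

carry_out(delta_rot=[[-0.001,0.009,0],[0,0,0],[0,0,0],[0,0,0],[0,0,0]], travel=[[0,0,-0.005],[-0.0046,0.0015,-0.001],[-0.0046,0.0024,0],[-0.0046,0.0024,0],[-0.0046,0.0024,0]], jaw=[-1,-1,-1,-1,-1])

```text
time_s: 11.85
tool_pos: [585.3, -12.0, 62.2]
tcp_rot: [0.0, 0.993, -0.118, 0.002]
ft_force: [3.8, 1.5, 2.7]
opening: 0.007
```

```bash
cat >>m.py <<'E'
def knob():
    d=snap('side')
    hsv=cv2.cvtColor(d['color'],cv2.COLOR_BGR2HSV)
    m=((hsv[...,0]<6)|(hsv[...,0]>174))&(hsv[...,1]>150)&(hsv[...,2]>60);m[:100]=0;m[:,:150]=0;m[:,500:]=0
    p=np.argwhere(m)[:,::-1];k=tog(ray(d,p.mean(0),64)[0]);v=k-[-23,-55]
    print('knob',len(p),k.round(1),'r',np.hypot(*v).round(1),'a',np.arctan2(-v[0],v[1]).round(2))
E
python3 -c "
from m import *
look();knob()
"
```

```text
t 11.85 tcp [585.3 -12.   62.2] g [-62.8 -48.8] xyaw -13.6 z [ 0.005 -0.001 -1.   ] F [3.8 1.5 2.7] op 0.01 q [ 0.48  0.66 -0.67  1.83  0.54  0.83 -0.7 ]
side [562.4  98.1] [101.1  70.1] ang 75.9 g [38.6  0.1]
top [562.8  97.9] [108.6  71.1] ang 75.8 g [38.4 -0.4]
knob 62 [-58.6 -28.4] r 44.4 a 0.93
```

carry_out(delta_rot=[[0,0,0],[0,0,0],[0,0,0],[0,0,0],[0,0,0],[0,0,0]], travel=[[0.0045,-0.001,0],[-0.003,-0.012,0],[-0.003,-0.012,0],[-0.015,0.004,0],[-0.013,0.003,0],[0,0,0]], jaw=[-1,-1,-1,-1,-1,-1])

```text
time_s: 12.6
tool_pos: [549.6, -37.9, 58.9]
tcp_rot: [0.003, 0.993, -0.12, -0.003]
ft_force: [0.1, -0.4, 0.3]
opening: 0.005
```

```bash
python3 -c "
from m import *
look();knob()
"
```

```text
t 12.6 tcp [549.6 -37.9  58.9] g [-96.5 -20.5] xyaw -13.8 z [-0.006 -0.004 -1.   ] F [ 0.1 -0.4  0.3] op 0.01 q [ 0.54  0.62 -0.67  1.91  0.54  0.8  -0.67]
side [562.2  97.9] [101.6  70.6] ang 75.7 g [38.3  0.2]
top [562.7  97.5] [109.1  71.1] ang 75.9 g [38.1 -0.4]
knob 71 [-58.9 -28.5] r 44.6 a 0.94
```

carry_out(delta_rot=[[0,0,0],[0,0,0],[0,0,0],[0,0,0],[0,0,0],[0,0,0],[0,0,0],[0,0,0],[0,0,0]], travel=[[0.0007,0.0049,0],[0.0007,0.0049,0],[0.0007,0.0049,0],[0.0007,0.0049,0],[0.0007,0.0049,0],[0.0007,0.0049,0],[0.0007,0.0049,0],[0.0007,0.0049,0],[0.0007,0.0049,0]], jaw=[-1,-1,-1,-1,-1,-1,-1,-1,-1])

```text
time_s: 13.65
tool_pos: [553.7, 4.0, 57.2]
tcp_rot: [0.008, 0.993, -0.122, -0.008]
ft_force: [-4.1, -1.6, 1.4]
opening: 0.004
```

```bash
python3 -c "
from m import *
look();knob()
"
```

```text
t 13.65 tcp [553.7   4.   57.2] g [-54.9 -14.3] xyaw -14.0 z [-0.017 -0.013 -1.   ] F [-4.1 -1.6  1.4] op 0.0 q [ 0.45  0.64 -0.66  1.89  0.54  0.82 -0.75]
side [562.3  97.9] [101.5  71. ] ang 75.8 g [38.3  0.1]
top [562.7  97.8] [108.2  71.1] ang 75.9 g [38.3 -0.4]
knob 75 [-36.6 -13.6] r 43.6 a 0.32
```

carry_out(delta_rot=[[0.006,-0.008,0],[0,0,0],[0,0,0],[0,0,0],[0,0,0]], travel=[[0.001,0.004,0],[0.001,0.004,0],[0.001,0.004,0],[0.001,0.004,0],[0.0007,0.003,0]], jaw=[-1,-1,-1,-1,-1])

```text
time_s: 14.3
tool_pos: [558.8, 15.3, 57.8]
tcp_rot: [0.01, 0.992, -0.124, -0.004]
ft_force: [-4.5, -6.7, 5.4]
opening: 0.009
```

```bash
python3 -c "
from m import *
look();knob()
"
```

```text
t 14.3 tcp [558.8  15.3  57.8] g [-42.7 -16.5] xyaw -14.2 z [-0.01  -0.018 -1.   ] F [-4.5 -6.7  5.4] op 0.01 q [ 0.42  0.64 -0.66  1.89  0.55  0.82 -0.78]
side [562.5  97.7] [101.9  70.5] ang 75.8 g [38.1 -0.2]
top [563.8 102. ] [100.4  70.9] ang 75.7 g [42.6 -0.4]
knob 74 [-25.  -12.4] r 42.6 a 0.05
```

Nearly shut with the force rising; push a little harder to the end stop.

carry_out(delta_rot=[[0,0,0],[0,0,0],[0,0,0],[0,0,0]], travel=[[0.001,0.005,0],[0.001,0.005,0],[0.001,0.005,0],[0,0,0]], jaw=[-1,-1,-1,-1])

```text
time_s: 14.85
tool_pos: [558.9, 14.1, 58.3]
tcp_rot: [0.021, 0.991, -0.129, -0.007]
ft_force: [0.9, 0.8, 0.4]
opening: 0.006
```

```bash
python3 -c "
from m import *
look();knob()
"
```

```text
t 14.85 tcp [558.9  14.1  58.3] g [-43.8 -16.9] xyaw -14.9 z [-0.02  -0.04  -0.999] F [0.9 0.8 0.4] op 0.01 q [ 0.4   0.64 -0.65  1.88  0.56  0.84 -0.81]
side [562.4  97.9] [101.5  70.9] ang 75.8 g [38.4 -0. ]
top [564.1 102.9] [98.6 71. ] ang 76.0 g [43.6 -0.4]
knob 73 [-25.  -12.3] r 42.7 a 0.05
```

carry_out(delta_rot=[[0,0,0],[0.02,-0.01,0],[0.02,-0.01,0],[0,0,0],[0,0,0],[0,0,0],[0,0,0]], travel=[[-0.0024,-0.0097,0],[-0.005,-0.02,0],[-0.01,-0.04,0],[-0.01,-0.04,0.02],[-0.005,-0.03,0.03],[0,-0.03,0.03],[0,0,0]], jaw=[-1,-1,-1,-1,-1,-1,-1])

```text
time_s: 15.7
tool_pos: [528.7, -153.5, 141.5]
tcp_rot: [-0.008, 0.992, -0.124, 0.005]
ft_force: [0.8, -0.7, 0.7]
opening: 0.002
```

```bash
python3 -c "
from m import *
look();knob()
d=snap('top');print(red(d,72),[tog(r[0]) for r in red(d,72)])
cv2.imwrite('pics/t6.png',cv2.resize(d['color'][150:310,225:385],None,fx=3.7,fy=3.7,interpolation=2))
"
```

```text
t 15.7 tcp [ 528.7 -153.5  141.5] g [-213.7  -28.2] xyaw -14.3 z [ 0.013  0.014 -1.   ] F [ 0.8 -0.7  0.7] op 0.0 q [ 0.84  0.5  -0.76  1.88  0.41  0.92 -0.36]
side [562.2  97.3] [103.4  70.5] ang 76.2 g [37.7  0.1]
top [562.8  97.3] [109.3  70.7] ang 76.3 g [37.8 -0.6]
knob 84 [-25.2 -11.8] r 43.2 a 0.05
[(array([556.3,  33.9,  72. ]), 60.0)] [array([-25.2297754 ,  -9.58845313])]
```

View pics/t6.png

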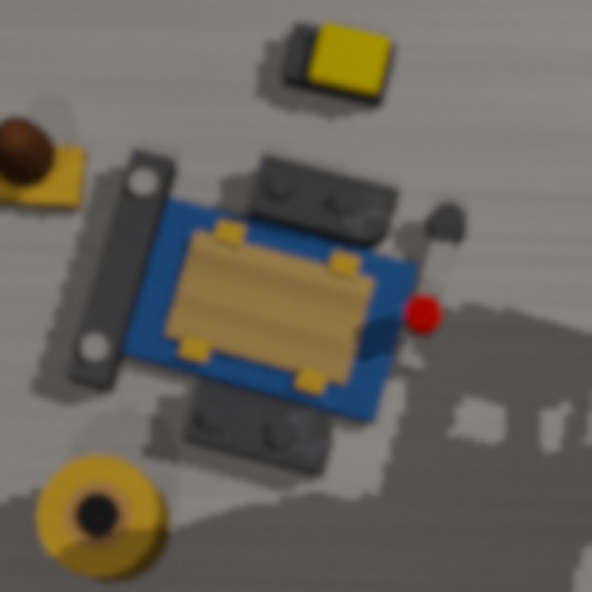

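```bash
python3 -c "
from h import *
finish_job()"
```

```text
the job is handed in; nothing more can be done
```

The carrier is home against the stop bar and the latch is shut behind it. I handed the job in at about 16 s of robot time, with the arm clear of everything.

**What I did:** I pushed the carrier's tail with two slightly opened fingers. It followed an arc that took out the 17° misalignment, then went straight through the gap until it stalled on the stop bar. I then closed the fingers and pushed the red knob, first sideways and then forward, until it stopped at its end.

**Last checks:**
- **Carrier:** The final top view shows the nose flush on the bar with no visible gap. It was in line with the guides to about 0.3° and within 1 mm of the middle line, and it did not move any further when pushed harder.
- **Latch:** The side view measured about 0.05 rad, and the knob did not move further when pushed harder.
- **Other objects:** The foil roll, hand stamp and magnet look unmoved. I judged that by eye and did not measure them.

**One disagreement:** The cameras put the carrier origin at about 38 mm past the mouth rather than 40. They put the knob at -25 rather than -23 mm. Both are off by the same 2 mm, which matches an error in my fitted guide position within the stated calibration. I therefore relied on the stall and the flush picture, not on that number.

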